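Fit a push rivet in a sprung cover

ROBOT

A 6-joint arm with a two-finger parallel gripper is mounted at the origin on a cart in front of the work surface, level with it; the furniture and walls round the work are solid. World frame = base frame: x ahead of the robot, y to its left, z up, the work surface at z = 0. Lengths are in mm, angles in degrees, forces in N, time in s.
With the tool pointing down it reaches from about 350 to 850 mm from the base axis. Payload 8.1 kg.
Tool frame: the origin (TCP) lies between the finger pads; the fingertips stand 17 mm ahead of it and the grasp point (between the pads) lies 2 mm behind it; z points along the fingers, y is the line along which they close (so a half turn about z gives the same grasp; the last joint's range is limited). The gripper opens to 85 mm and grips with 20 to 120 N. Pads are 22 mm wide; open, the fingers measure 114 mm over their backs; the gripper's body (76 mm by 85 mm) begins 54 mm behind the grasp point. The pads swing forward as they close: fully open they stand 13 mm farther back than shut.
Start: joints at [-78.633, 7.471, 85.268, -0, 87.261, -4.893], TCP at [168.024, -575.998, 248.292] pointing down, gripper open.
Joint ranges: [-169.43, 169.43], [-51.17, 129.36], [1.28, 143.12], [-76.62, 256.62], [0, 156.53], [-152.29, 152.29]. Speed limits (degrees/s): [136.94, 136.94, 159.86, 180, 180, 180].

INTERFACE

Orientations are given as [roll, pitch, yaw] about the fixed x, y, z axes, in that order (R = Rz(yaw) Ry(pitch) Rx(roll)).
In Python, from bench import sense, snapshot, hand_in, trace, place_of gives the robot as it stands.
- The arm moves only by the shell command python3 -m handwheel 'ROWS' [FORCE]. ROWS is JSON, a list of rows, each a list of 7 numbers: the opening, from -1 (shut) to 1 (fully open), then the shift along the tool's x, y, z in cm, then the turn, a rotation vector about the tool's x, y, z in rad. A call has 1 to 12 rows; each row shifts and turns the commanded pose from where the row before left it, along the tool's axes as they then stand; what a row does not reach is not made up. A row lasts 1/12 s, in which the tool goes at most 41.7 mm and 7.16 degrees, less where a joint would pass 70% of its speed; a pose out of reach is approached as far as the arm can. A call with a gripper value outside its range is refused whole. The fingers move at their own pace and stop on an object; FORCE is the grip in N (left out, the last holds). Time passes only in rows, so rows that do not move let the fingers close. It gives the time, the measured TCP pose, the force, the opening and the grip force at its end, in the units of the state.
- sense(): the state, without advancing time (a new reading comes with each control period).
- snapshot(name): name is "scene" or "side" or "wrist"; returns a dict with "image" (384x512x3 uint8, red, green, blue), "intrinsics" (3x3 intrinsics, pixels), "R" (3x3) and "t" (3): a world point X has camera coordinates R X + t. Camera axes: x right, y down, z forward; pixel columns grow to the right and rows downward; lengths in mm; the calibration is good to about 2 mm. A picture is of the moment at which its call begins. There is no depth.
- hand_in(): hands the job in; it is judged then, once.
Trained networks look in a picture, given as the dict that the camera call returned (one of the last four; its "shot" number tells which), for a name from the list of things; names that differ only in an ending like _2 or _b are one class to them, and where a whole thing is asked for, a point or a joint stands for the part that bears it (a point fixed in the world has none). Each returns a list of dicts, best first, with "conf" (0 to 1); they miss things now and then, are a little off and sometimes report something else, mostly with a low value. They report only what shows in the picture. A call takes as long as a camera call. They do not tell look-alikes from the thing itself.
- trace(picture, query): "pixels" (384x512 bool, what is visible of it).
- place_of(picture, query): "location" ([x, y, z] in mm, in world coordinates, good to about 4 mm: a listed point, or the origin of a listed thing).
The state is a dict: "time": time; "joint_pos": joint angles; "qd": joint speeds; "joint_efforts": joint torques, N m; "tool_pos": TCP position; "tcp_rot": TCP orientation; "ft_force": force on the tool from outside, world axes, zero at the start; "wrist_torque": the same for the moment, N m; "finger_gap": finger opening in mm; "grip_force": force on a finger pad.
Only numpy, scipy, OpenCV 4.12 (cv2) and the standard library are available. Lean on these libraries where they do the work, as an engineer would, in place of code of your own. Each camera call takes 0.05 s, during which the arm holds its last target. There are 200 camera calls.

TASK

Fasten the cover of the grey housing: take the push rivet whose centre pin still stands up out of the wooden stand, seat it with its flange fully down in the empty hole of the cover, and only then push its pin in flush so that it spreads. The cover floats on a thick seal that settles and gives way under the push, so press slowly, by feel, and never with more than 20 N on it; leave the rivet upright and home with nothing touching it.

Things in the scene. Friction and masses are not known exactly. Their poses are not given: they have to be found in the camera images.
- rivet_head (a point): Centre of the grey plastic round head of the loose push rivet to be fitted (the one of the two in the wooden stand whose pale centre pin stands up). Head 24 mm across and 10 mm high, with this point 5 mm below its top face; right under the head is a flange 32 mm across and 4 mm thick. Grasp it by the head, just above the flange. z axis along the rivet, up. At the start it stands upright and loose in a well of the stand.
- rivet_seat (a point): Centre of the underside of that rivet's flange, 9 mm below rivet_head. The shank below it is 14 mm across and 21 mm long, narrowed to 12 mm over its last 10 mm (two legs that spread to 17 mm when the pin goes in).
- pin_top (a point): Top centre of that rivet's pale centre pin, 12 mm across; at joint value 0 it stands 8.4 mm above the head's top face, when home it is level with it.
- rivet_pin (a joint): How far the pin is pushed in (m): 0 to 0.0015 as supplied, 0.008 home and flush. It is held by friction, needs about 12 N to move, stays where it is left; pressed home it stops hard. It must stay out (under 3 mm) until the rivet is seated. It is easily covered by closed fingertips, which then land on the head's rim when it is flush.
- cover_hole (a point): Centre of the mouth of the empty hole (15.2 mm across, slightly chamfered, through) in the cover's top face; z up. The cover is an aluminium plate 96 x 170 x 8 mm, its top 67 to 77 mm above the bench, floating on the housing's seal. The empty hole is 57 mm from the cover's middle; at the same distance on the other side sits an already fitted rivet of the same size, 14 mm high.
- housing: Grey housing under the cover, 96 x 170 x 50 mm, fixed; origin at the centre of its underside, y along it, empty hole toward +y. On it a rubber seal carries the cover: under some 9 N it first settles, 0 to 10 mm, differing each time, and stays so; then it springs about 4 mm more by 20 N, and back. So the height where the pin is home is not known: go by force, never over 20 N.
- stand_top (a point): Centre of the top face of the fixed wooden stand, 56 x 120 x 30 mm, 30 mm above the bench; its y axis runs along its length. Two wells 17 mm across lie 34 mm either side of this point along y: one holds the rivet to fit, the other a used rivet (same head, pin already flush, legs spread) which is not wanted.
There are look-alikes about, which are no part of the job. Leave any orange look-alike of the part that bears rivet_head alone.

How it is judged:
By the outcome, as a careful person would: the job done as asked, in the order asked, and still so for the second after the job is handed in, with the robot touching nothing.
It also fails if it takes over 48 s, if anything falls off the work surface, if the arm or the gripper's body presses on something with over 40 N, if the wrist force passes 120 N, or if a joint passes its speed limit or range.

## Working session

There is one attempt and no reset: what is moved stays moved. The work goes in short steps, Python scripts to look and compute and a shell command to move; the robot and the scene stay as the last step left them, time stands still between calls to the robot, and variables do not carry over. Pictures are saved under pics/ and viewed, at most 10 in all, crops included, and the job is handed in when it is done.

```bash
mkdir -p pics; cat > h.py <<'E'
import numpy as np, cv2
from bench import sense, snapshot, trace, place_of
def ray(s,u,v):
    d=np.linalg.inv(s["intrinsics"])@[u,v,1]; R=np.array(s["R"]);return -R.T@np.array(s["t"]), R.T@d
def proj(s,X):
    p=np.array(s["intrinsics"])@(np.array(s["R"])@np.array(X)+np.array(s["t"]));return p[:2]/p[2]
def onz(s,u,v,z):
    c,d=ray(s,u,v);return c+d*(z-c[2])/d[2]
def tri(obs):
    A=np.zeros((3,3));b=np.zeros(3)
    for s,u,v in obs:
        c,d=ray(s,u,v);d=d/np.linalg.norm(d);P=np.eye(3)-np.outer(d,d);A+=P;b+=P@c
    return np.linalg.solve(A,b)
def save(s,n): cv2.imwrite(f"pics/{n}.png",s["image"][:,:,::-1])
E
python3 - <<'E'
from h import *
a=snapshot("scene");b=snapshot("side")
cv2.imwrite("pics/a.png",cv2.resize(np.vstack([a["image"],b["image"]])[:,:,::-1],(400,600)) if 0 else a["image"][:,:,::-1]);save(b,"b")
for n,s in(("scene",a),("side",b)):
  for q in["rivet_head","pin_top","cover_hole","stand_top","housing","rivet_seat"]:
    print(n,q,[(round(r["conf"],2),np.round(r["location"]).tolist(),np.round(proj(s,r["location"])).tolist()) for r in place_of(s,q)])
E
```

```text
scene rivet_head [(0.68, [579.0, 251.0, 31.0], [189.0, 256.0]), (0.54, [633.0, 170.0, 40.0], [188.0, 219.0])]
scene pin_top [(0.45, [636.0, 165.0, 50.0], [188.0, 213.0]), (0.4, [573.0, 250.0, 46.0], [192.0, 249.0])]
scene cover_hole [(0.71, [484.0, -20.0, 77.0], [303.0, 176.0]), (0.39, [488.0, -72.0, 3.0], [307.0, 196.0])]
scene stand_top [(0.72, [635.0, 137.0, 32.0], [197.0, 214.0]), (0.71, [632.0, 169.0, 36.0], [189.0, 221.0])]
scene housing [(0.68, [488.0, -74.0, 2.0], [308.0, 196.0])]
scene rivet_seat [(0.58, [636.0, 166.0, 34.0], [188.0, 221.0])]
side rivet_head [(0.57, [576.0, 248.0, 32.0], [269.0, 176.0])]
side pin_top [(0.34, [638.0, 169.0, 50.0], [297.0, 179.0])]
side cover_hole [(0.61, [486.0, -14.0, 73.0], [234.0, 206.0])]
side stand_top [(0.87, [630.0, 136.0, 31.0], [296.0, 192.0])]
side housing [(0.98, [487.0, -71.0, -0.0], [237.0, 254.0])]
side rivet_seat [(0.67, [581.0, 248.0, 21.0], [271.0, 180.0]), (0.23, [486.0, -12.0, 72.0], [234.0, 206.0])]
```

View pics/a.png

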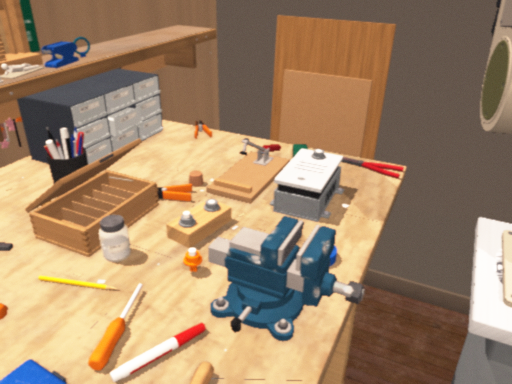

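View pics/b.png

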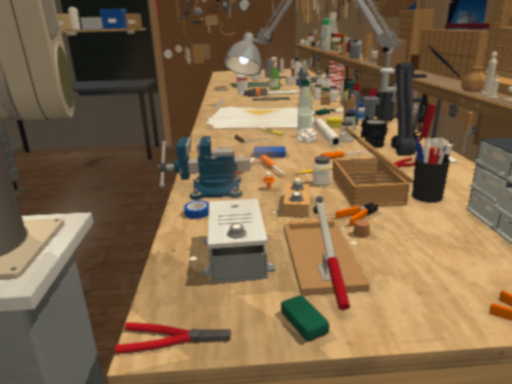

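The scene view shows the wooden stand at about (200,222) with two grey rivets: A at (187,217) and B at (211,205). The orange look-alike is at (192,258), outside the stand. The housing's cover is at (312,170). A should be the one with its pin up, so I'm enlarging to confirm.

```bash
python3 - <<'E'
from h import *
a=snapshot("scene");b=snapshot("side")
f=lambda s,u,v,w,h:cv2.resize(s["image"][v:v+h,u:u+w,::-1],(400,300),interpolation=cv2.INTER_CUBIC)
cv2.imwrite("pics/c.png",np.vstack([np.hstack([f(a,160,180,80,60),f(b,264,160,80,60)]),np.hstack([f(a,265,135,80,60),f(b,195,190,80,60)])]))
for n,p in{"vise jaw top left":(213,243),"front":(290,222),"right":(325,232),"handle":(355,292)}.items(): print(n,onz(a,*p,100).round(),onz(a,*p,0).round())
for p in((175,180),(240,195),(222,140),(160,170)):print("side",p,onz(b,*p,0).round(),onz(b,*p,110).round())
print(onz(a,283,178,72),onz(a,270,147,60),onz(b,320,200,60),onz(b,342,305,60))
E
```

```text
vise jaw top left [511. 286. 100.] [585. 166.   0.]
front [432. 184. 100.] [485.  37.   0.]
right [375. 186. 100.] [412.  39.   0.]
handle [301. 298. 100.] [318. 181.   0.]
side (175, 180) [320. 341.   0.] [368.  45. 110.]
side (240, 195) [499. 210.  -0.] [498. -50. 110.]
side (222, 140) [444. 742.   0.] [458. 336. 110.]
side (160, 170) [264. 433.  -0.] [328. 112. 110.]
[519.09469022  -2.025203    72.        ] [ 616.87108155 -160.20020392   60.        ] [661.13672421  20.61281827  60.        ] [ 620.72611561 -311.81562207   60.        ]
```

View pics/c.png

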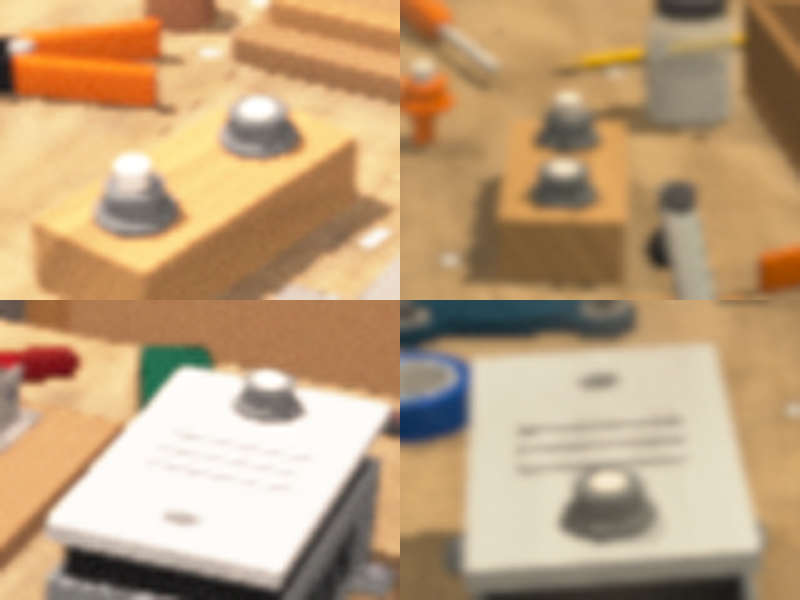

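In the enlarged crop, rivet A (scene (187,213), +y end of the stand) has its pale pin clearly standing up. Rivet B (scene (211,205)) has its pin flush. So A is the one to fit. The hole is at scene (301,178.6) and side (235,206).

```bash
python3 - <<'E'
from h import *
from scipy.spatial.transform import Rotation as Ro
a=snapshot("scene");b=snapshot("side")
P=tri([(a,186.5,212),(b,297.6,179.6)]);B=tri([(a,211.5,201.8),(b,296.5,192)])
H=tri([(a,301.3,178.6),(b,235,206)]);F=tri([(a,318.5,152),(b,236,227)])
print("pinA",P,"topB",B,"hole",H,"fittedtop",F)
s=sense();print(s["tool_pos"],s["tcp_rot"],s["ft_force"],s["finger_gap"])
R=Ro.from_euler("xyz",s["tcp_rot"],degrees=True).as_matrix();print(R.round(3))
T=P+[0,-0,0];T[2]=200
print("shift cm",(R.T@(T-np.array(s["tool_pos"]))/10).round(2))
E
```

```text
pinA [637.95593306 165.92945008  51.20059325] topB [624.33536871 102.97279485  44.82471832] hole [486.17315573 -15.41115088  72.62406799] fittedtop [ 487.87591904 -127.86200014   85.69185621]
[ 168.03656049 -576.00856735  248.31626192] [1.79997443e+02 1.76927418e-03 1.62606773e+01] [ 0.04206755 -0.00894795 -0.08252215] 85.84938653311166
[[ 0.96  0.28 -0.  ]
 [ 0.28 -0.96 -0.  ]
 [-0.    0.   -1.  ]]
shift cm [ 65.89 -58.07   4.83]
```

```bash
python3 -m handwheel '[[1,0,0,0,0,0,-0.108],[1,0,0,0,0,0,-0.108],[1,0,0,0,0,0,-0.108],[1,0,0,0,0,0,-0.108],[1,0,0,0,0,0,-0.108],[1,0,0,0,0,0,-0.108],[1,0,0,0,0,0,-0.108],[1,0,0,0,0,0,-0.108],[1,0,0,0,0,0,-0.108],[1,0,0,0,0,0,-0.105]]'
cat > d.py <<'E'
import sys
from h import *
from scipy.spatial.transform import Rotation as Ro
def shift(T):
    s=sense();R=Ro.from_euler("xyz",s["tcp_rot"],degrees=True).as_matrix()
    print("t",s["time"],"pos",np.round(s["tool_pos"],1),"rpy",np.round(s["tcp_rot"],2),"F",np.round(s["ft_force"],1),"gap",round(s["finger_gap"],1),"SHIFT cm",(R.T@(np.array(T)-s["tool_pos"])/10).round(2))
if __name__=="__main__": shift([float(x) for x in sys.argv[1:4]])
E
python3 d.py 620 160 200
```

```text
time: 1.73
tool_pos: [168.0, -576.0, 248.3]
tcp_rot: [180.0, 0.0, 78.3]
ft_force: [-0.7, -0.5, -0.3]
finger_gap: 85.5
grip_force: 0.0
t 1.7333 pos [ 168.  -576.   248.3] rpy [180.     0.    78.28] F [-0.7 -0.5 -0.3] gap 85.5 SHIFT cm [81.25 29.3   4.83]
```

```bash
python3 -m handwheel '[[1,3.69,1.33,0,0,0,0],[1,3.69,1.33,0,0,0,0],[1,3.69,1.33,0,0,0,0],[1,3.69,1.33,0,0,0,0],[1,3.69,1.33,0,0,0,0],[1,3.69,1.33,0,0,0,0],[1,3.69,1.33,0,0,0,0],[1,3.69,1.33,0,0,0,0],[1,3.69,1.33,0,0,0,0],[1,3.69,1.33,0,0,0,0],[1,3.69,1.33,0,0,0,0]]' >/dev/null
python3 -m handwheel '[[1,3.69,1.33,0,0,0,0],[1,3.69,1.33,0,0,0,0],[1,3.69,1.33,0,0,0,0],[1,3.69,1.33,0,0,0,0],[1,3.69,1.33,0,0,0,0],[1,3.69,1.33,0,0,0,0],[1,3.69,1.33,0,0,0,0],[1,3.69,1.33,0,0,0,0],[1,3.69,1.33,0,0,0,0],[1,3.69,1.33,0,0,0,0],[1,3.69,1.33,0,0,0,0],[1,0,0,2,0,0,0]]'
python3 - <<'E'
from h import *
from d import shift
s=snapshot("wrist");save(s,"w1")
for q in["rivet_head","pin_top","stand_top"]:
    print(q,[(round(r["conf"],2),np.round(r["location"]).tolist(),np.round(proj(s,r["location"])).tolist()) for r in place_of(s,q)])
shift([638,166,120])
E
```

```text
time: 3.65
tool_pos: [627.5, 163.4, 231.9]
tcp_rot: [179.6, -0.3, 78.2]
ft_force: [1.3, 0.3, 0.2]
finger_gap: 85.2
grip_force: 0.0
rivet_head [(0.71, [641.0, 172.0, 34.0], [266.0, 166.0]), (0.7, [574.0, 245.0, 33.0], [187.0, 109.0])]
pin_top [(0.64, [639.0, 168.0, 54.0], [266.0, 172.0]), (0.56, [578.0, 248.0, 46.0], [188.0, 105.0])]
stand_top [(0.78, [634.0, 133.0, 30.0], [267.0, 200.0])]
t 3.85 pos [622.5 156.4 227.4] rpy [-1.7986e+02  8.0000e-02  7.7970e+01] F [0.2 0.2 0.3] gap 85.5 SHIFT cm [ 1.27  1.34 10.73]
```

View pics/w1.png

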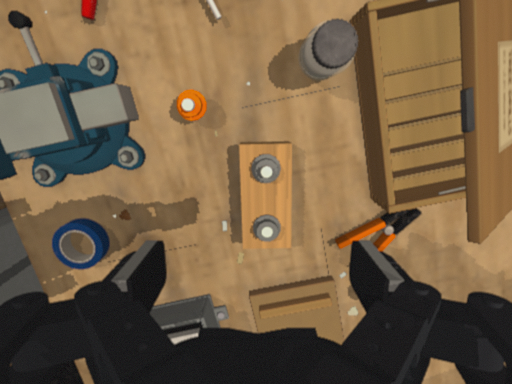

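The wrist view shows rivet A with a tall pin at (266,171), B at (266,231), the stand vertical in the image, and the orange one at (190,105). There is clear room for the fingers on both sides of A.

```bash
python3 -m handwheel '[[0.6,0.4,0.4,2.5,0,0,0],[0.6,0.4,0.4,2.5,0,0,0],[0.6,0.4,0.4,2.5,0,0,0],[0.6,0,0.1,2.5,0,0,0],[0.6,0,0,0,0,0,0],[0.6,0,0,0,0,0,0]]'
python3 - <<'E'
from h import *
from d import shift
s=snapshot("wrist");a=snapshot("scene");cv2.imwrite("pics/w2.png",cv2.resize(s["image"][60:360,100:420,::-1],(640,600)))
for q in["rivet_head","pin_top"]:
    print(q,[(round(r["conf"],2),np.round(r["location"]).tolist(),np.round(proj(s,r["location"])).tolist()) for r in place_of(s,q)])
shift([638,166,46])
print(proj(s,[638,166,52]),proj(s,[638,168,52]))
E
```

```text
time: 4.35
tool_pos: [637.5, 164.6, 128.0]
tcp_rot: [-179.9, 0.1, 77.9]
ft_force: [0.7, -0.5, 0.2]
finger_gap: 68.5
grip_force: 0.0
rivet_head [(0.94, [578.0, 245.0, 37.0], [147.0, 110.0]), (0.8, [639.0, 171.0, 35.0], [256.0, 194.0])]
pin_top [(0.74, [638.0, 167.0, 55.0], [255.0, 207.0]), (0.68, [576.0, 249.0, 46.0], [136.0, 104.0])]
t 4.55 pos [640.2 165.8 131.6] rpy [ 1.7976e+02 -9.0000e-02  7.7940e+01] F [ 0.  -0.1  0.1] gap 68.2 SHIFT cm [-0.04 -0.25  8.56]
[256.65155229 207.71203333] [256.04026231 204.99998034]
```

View pics/w2.png

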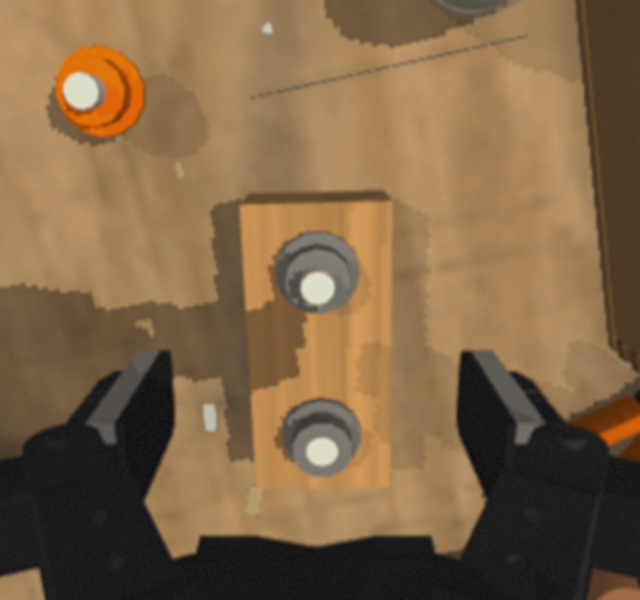

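```bash
python3 - <<'E'
from h import *
from d import shift
shift([640,168,52])
s=snapshot("wrist");c=snapshot("scene");b=snapshot("side")
m=max(trace(s,"pin_top"),key=lambda r:r["conf"],default=None)
im=cv2.cvtColor(s["image"],cv2.COLOR_RGB2HSV)
w=((im[...,2]>190)&(im[...,1]<60)).astype(np.uint8);n,l,st,ce=cv2.connectedComponentsWithStats(w)
for i in range(1,n):
    if st[i,4]>20 and 130<ce[i][1]<320 and 200<ce[i][0]<320: print(st[i],ce[i],"z52",onz(s,*ce[i],52.4),"z44",onz(s,*ce[i],44))
    if st[i,4]>20 and 130<ce[i][1]<230 and 200<ce[i][0]<320: print(tri([(s,*ce[i]),(c,186.5,212),(b,297.6,179.6)]))
shift([640,168,52])
E
```

```text
t 4.55 pos [640.2 165.8 131.6] rpy [ 1.7976e+02 -9.0000e-02  7.7940e+01] F [ 0.  -0.1  0.1] gap 68.2 SHIFT cm [ 0.2  -0.1   7.96]
[247 198  16  15 190] [254.32105263 204.78421053] z52 [639.82994079 168.7919575   52.4       ] z44 [639.23876772 166.28500131  44.        ]
[638.52876051 167.23266493  50.88003159]
[200 264   4  11  36] [201.69444444 268.61111111] z52 [591.36029874 128.73183063  52.4       ] z44 [588.78256175 124.58298068  44.        ]
[250 279  15  13 157] [256.85350318 285.15923567] z52 [628.35472492 106.6635567   52.4       ] z44 [627.29323169 101.61022231  44.        ]
t 4.75 pos [639.3 166.1 129.7] rpy [ 1.799e+02 -4.000e-02  7.797e+01] F [0.5 0.6 0.5] gap 68.4 SHIFT cm [0.2  0.02 7.77]
```

```bash
python3 -m handwheel '[[0.6,0.25,0,2,0,0,0],[0.6,0,0,2,0,0,0],[0.6,0,0,2,0,0,0],[0.4,0,0,1.0,0,0,0],[0.2,0,0,0.5,0,0,0],[0.2,0,0,0,0,0,0],[0.2,0,0,0,0,0,0]]' 40
python3 - <<'E'
from h import *
from d import shift
s=snapshot("wrist");a=snapshot("scene");b=snapshot("side")
f=lambda s,u,v,w,h:cv2.resize(s["image"][v:v+h,u:u+w,::-1],(400,300),interpolation=cv2.INTER_CUBIC)
cv2.imwrite("pics/c2.png",np.vstack([np.hstack([f(a,160,180,80,60),f(b,264,150,80,60)]),np.hstack([f(s,156,180,200,150),f(s,0,0,512,384)])]))
for i in range(3): shift([639,168,52]); snapshot("wrist")
E
```

```text
time: 5.33
tool_pos: [639.7, 168.5, 54.1]
tcp_rot: [180.0, -0.0, 78.0]
ft_force: [1.2, 0.4, 0.3]
finger_gap: 51.3
grip_force: 0.0
t 5.4833 pos [640.3 168.6  55.1] rpy [ 1.7986e+02 -6.0000e-02  7.7970e+01] F [0.9 0.4 0.5] gap 51.8 SHIFT cm [-0.09 -0.12  0.31]
t 5.5333 pos [640.2 168.7  54.9] rpy [ 1.7987e+02 -5.0000e-02  7.7970e+01] F [-0.3  0.6  0.1] gap 51.4 SHIFT cm [-0.09 -0.1   0.29]
t 5.5833 pos [640.  168.6  54.6] rpy [ 1.7989e+02 -5.0000e-02  7.7970e+01] F [-0.6 -0.1  0. ] gap 51.6 SHIFT cm [-0.08 -0.08  0.26]
```

View pics/c2.png

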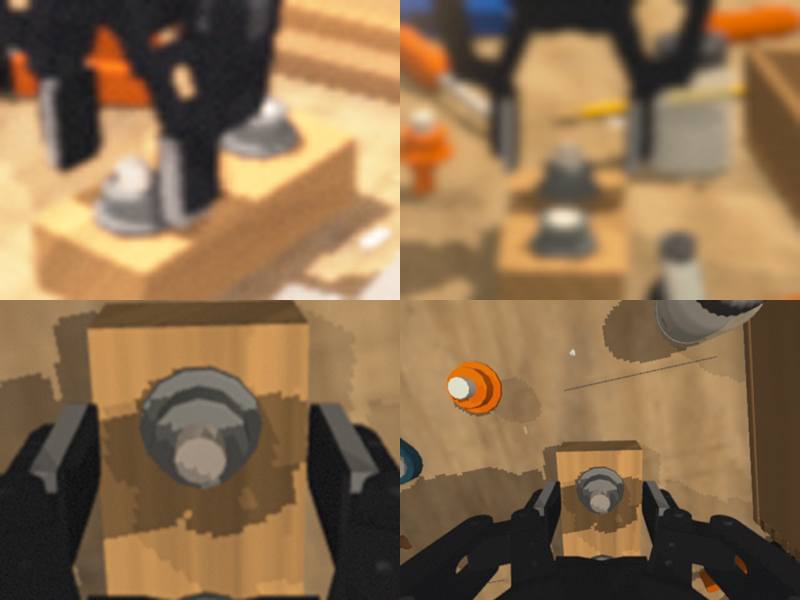

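```bash
python3 -m handwheel '[[0.0,0,0,0.15,0,0,0],[-0.2,0,0,0,0,0,0],[-0.4,0,0,0,0,0,0],[-0.6,0,0,0,0,0,0],[-0.6,0,0,0,0,0,0],[-0.6,0,0,0,0,0,0],[-0.6,0,0,0,0,0,0]]' 40; python3 -m handwheel '[[-0.6,0,0,0,0,0,0],[-0.6,0,0,0,0,0,0]]'
```

```text
time: 6.22
tool_pos: [639.3, 168.5, 51.9]
tcp_rot: [180.0, -0.0, 78.0]
ft_force: [0.4, -1.1, 1.1]
finger_gap: 21.6
grip_force: 39.2
time: 6.38
tool_pos: [639.3, 168.5, 51.9]
tcp_rot: [180.0, -0.0, 78.0]
ft_force: [0.3, 0.2, 1.5]
finger_gap: 21.4
grip_force: 39.3
```

```bash
python3 -m handwheel '[[-0.7,0,0,0,0,0,0],[-0.7,0,0,-0.3,0,0,0],[-0.7,0,0,-1,0,0,0],[-0.7,0,0,-2,0,0,0],[-0.7,0,0,-3,0,0,0],[-0.7,0,0,-4,0,0,0],[-0.7,0,0,0,0,0,0],[-0.7,0,0,0,0,0,0]]' 60
python3 - <<'E'
from h import *
from d import shift
s=snapshot("wrist");a=snapshot("scene");b=snapshot("side")
f=lambda s,u,v,w,h:cv2.resize(s["image"][v:v+h,u:u+w,::-1],(400,300),interpolation=cv2.INTER_CUBIC)
cv2.imwrite("pics/c3.png",np.vstack([np.hstack([f(a,160,140,80,60),f(b,264,110,80,60)]),np.hstack([f(s,176,210,160,120),f(a,240,120,120,90)])]))
for q in["rivet_seat","rivet_head","pin_top","cover_hole"]:
  for n,c in(("w",s),("a",a),("b",b)): print(n,q,[(round(r["conf"],2),np.round(r["location"]).tolist()) for r in place_of(c,q)])
shift([486,-15,180])
E
```

```text
time: 7.05
tool_pos: [641.8, 168.9, 160.0]
tcp_rot: [179.6, -0.2, 78.0]
ft_force: [0.1, -0.7, -1.7]
finger_gap: 20.7
grip_force: 58.9
w rivet_seat [(0.85, [639.0, 173.0, 137.0]), (0.8, [575.0, 250.0, 25.0])]
a rivet_seat [(0.61, [575.0, 248.0, 18.0]), (0.5, [636.0, 168.0, 136.0])]
b rivet_seat [(0.57, [578.0, 248.0, 22.0]), (0.56, [639.0, 168.0, 136.0])]
w rivet_head [(0.97, [578.0, 246.0, 32.0]), (0.56, [642.0, 172.0, 143.0])]
a rivet_head [(0.82, [583.0, 252.0, 32.0]), (0.66, [634.0, 170.0, 144.0])]
b rivet_head [(0.58, [575.0, 246.0, 30.0]), (0.56, [641.0, 168.0, 144.0])]
w pin_top [(0.72, [643.0, 166.0, 163.0]), (0.46, [575.0, 246.0, 44.0])]
a pin_top [(0.58, [576.0, 246.0, 45.0]), (0.52, [486.0, -74.0, -2.0])]
b pin_top [(0.55, [641.0, 170.0, 152.0])]
w cover_hole []
a cover_hole [(0.97, [485.0, -17.0, 78.0])]
b cover_hole [(0.91, [485.0, -13.0, 71.0])]
t 7.8 pos [639.2 168.5 154.8] rpy [-180.     -0.     77.97] F [ 0.3 -0.1 -0.9] gap 20.9 SHIFT cm [-21.14 -11.16  -2.52]
```

View pics/c3.png

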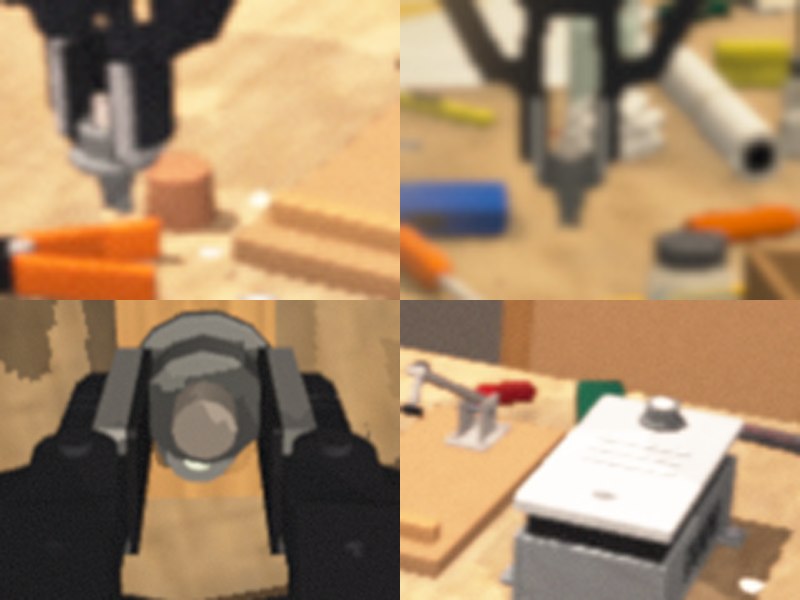

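The rivet is held upright by its head, flange just below the pads, with the pin still fully out. The empty hole is at scene crop (605,495). Moving above it.

```bash
python3 -m handwheel '[[-0.7,-3.02,-1.59,0,0,0,0],[-0.7,-3.02,-1.59,0,0,0,0],[-0.7,-3.02,-1.59,0,0,0,0],[-0.7,-3.02,-1.59,0,0,0,0],[-0.7,-3.02,-1.59,0,0,0,0],[-0.7,-3.02,-1.59,0,0,0,0],[-0.7,-3.02,-1.59,0.4,0,0,0],[-0.7,0,0,0,0,0,0],[-0.7,0,0,0,0,0,0],[-0.7,0,0,0,0,0,0],[-0.7,0,0,0,0,0,0],[-0.7,0,0,0,0,0,0]]'
cat > m.py <<'E'
from h import *
from d import shift
s=snapshot("wrist");a=snapshot("scene");b=snapshot("side")
f=lambda s,u,v,w,h:cv2.resize(s["image"][v:v+h,u:u+w,::-1],(400,300),interpolation=cv2.INTER_CUBIC)
import sys
cv2.imwrite(f"pics/{sys.argv[1]}.png",np.vstack([np.hstack([f(a,270,135,80,60),f(b,195,160,80,60)]),np.hstack([f(s,176,130,160,120),f(s,0,0,512,384)])]))
for n,c in(("w",s),("a",a),("b",b)):
  for q in["cover_hole","rivet_seat"]: print(n,q,[(round(r["conf"],2),np.round(r["location"],1).tolist(),proj(c,r["location"]).round().tolist()) for r in place_of(c,q)])
g=cv2.cvtColor(s["image"],cv2.COLOR_RGB2GRAY)
for r in place_of(s,"cover_hole")[:1]:
  u,v=proj(s,r["location"]).round().astype(int);sub=g[v-14:v+15,u-14:u+15];print(np.percentile(sub,[2,50,90]))
  m=(sub<(np.percentile(sub,2)+np.percentile(sub,80.))/2).astype(np.uint8);n,l,st,ce=cv2.connectedComponentsWithStats(m)
  for i in range(1,n):
    if st[i,4]>15: p=ce[i]+[u-14,v-14];print(st[i],p,"z72.6",onz(s,*p,72.6),"z77",onz(s,*p,77))
shift([486,-15,100])
E
python3 m.py c4
```

```text
time: 8.8
tool_pos: [487.1, -14.4, 151.2]
tcp_rot: [180.0, -0.0, 78.0]
ft_force: [-0.1, -0.1, -0.1]
finger_gap: 21.0
grip_force: 59.0
w cover_hole [(0.68, [487.2, -16.9, 76.0], [257.0, 214.0])]
w rivet_seat [(0.63, [487.1, -13.4, 127.1], [255.0, 239.0])]
a cover_hole [(0.86, [483.3, -19.1, 76.3], [303.0, 176.0])]
a rivet_seat [(0.64, [485.5, -15.7, 133.8], [303.0, 150.0]), (0.63, [576.0, 249.6, 18.9], [192.0, 261.0])]
b cover_hole [(0.75, [486.1, -13.8, 68.5], [235.0, 208.0])]
b rivet_seat [(0.68, [485.4, -15.8, 129.7], [233.0, 179.0]), (0.56, [577.1, 248.1, 21.4], [269.0, 180.0])]
[ 63.8 107.  183. ]
[  4   0  21  17 284] [256.76056338 208.13028169] z72.6 [487.58307465 -14.04523082  72.6       ] z77 [487.88201013 -12.66890092  77.        ]
[ 0 24 28  5 93] [256.93548387 226.6344086 ] z72.6 [484.84615078 -27.54789613  72.6       ] z77 [485.20406548 -25.88059116  77.        ]
t 9.3 pos [486.2 -15.  150.8] rpy [-180.      0.     77.97] F [ 0.4 -0.8 -0.4] gap 20.5 SHIFT cm [-0.   -0.02  5.08]
```

View pics/c4.png

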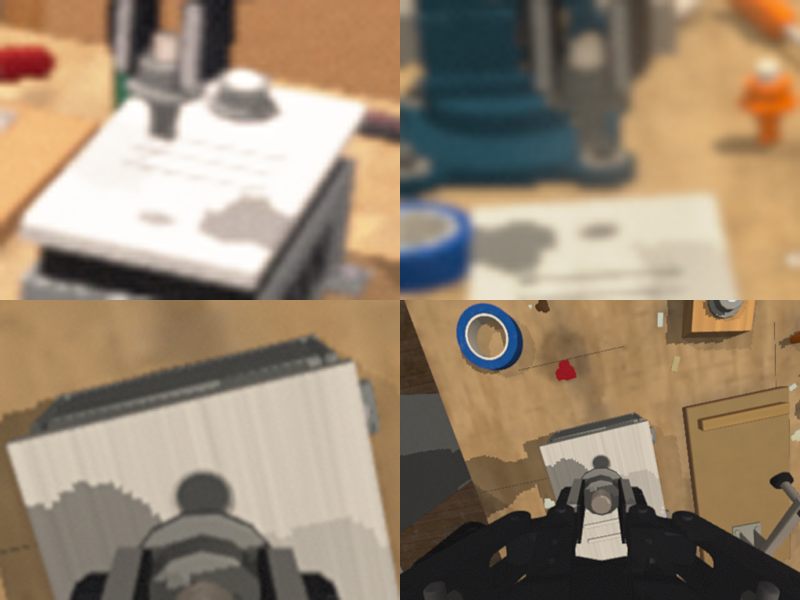

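The wrist crop shows the hole at about (257,208) in full-image pixels, aligned left-right with the held rivet. Correcting for the grasp bias puts it within about 0.5 mm of the TCP. I'm descending by feel.

```bash
python3 -m handwheel '[[-0.7,0,0,1,0,0,0],[-0.7,0,0,1,0,0,0],[-0.7,0,0,0.7,0,0,0],[-0.7,0,0,0,0,0,0],[-0.7,0,0,0,0,0,0],[-0.7,0,0,0,0,0,0]]'
python3 m.py c5
```

```text
time: 9.8
tool_pos: [486.2, -15.1, 123.7]
tcp_rot: [-180.0, -0.0, 78.0]
ft_force: [0.2, -0.5, -1.0]
finger_gap: 20.8
grip_force: 59.0
w cover_hole [(0.97, [486.6, -18.1, 77.5], [258.0, 230.0])]
w rivet_seat [(0.57, [487.2, -12.8, 100.7], [257.0, 237.0]), (0.47, [488.1, -14.3, 77.5], [259.0, 224.0])]
a cover_hole [(0.74, [485.0, -17.1, 74.5], [302.0, 177.0])]
a rivet_seat [(0.82, [574.5, 247.5, 17.0], [193.0, 262.0]), (0.65, [486.2, -16.1, 106.0], [302.0, 163.0]), (0.24, [487.2, -72.2, 0.4], [307.0, 197.0])]
b cover_hole [(0.77, [485.6, -13.8, 70.2], [234.0, 207.0])]
b rivet_seat [(0.7, [579.3, 247.3, 18.8], [270.0, 181.0]), (0.56, [486.1, -17.6, 103.9], [234.0, 192.0])]
[ 59. 111. 126.]
[  0   8  29  21 277] [260.80505415 232.41877256] z72.6 [487.68172709 -22.0663129   72.6       ] z77 [488.00823386 -20.29392685  77.        ]
t 10.3 pos [486.3 -15.1 123.9] rpy [179.99   0.    77.97] F [ 0.1 -0.5 -0.8] gap 21.0 SHIFT cm [ 0.01 -0.03  2.39]
```

View pics/c5.png

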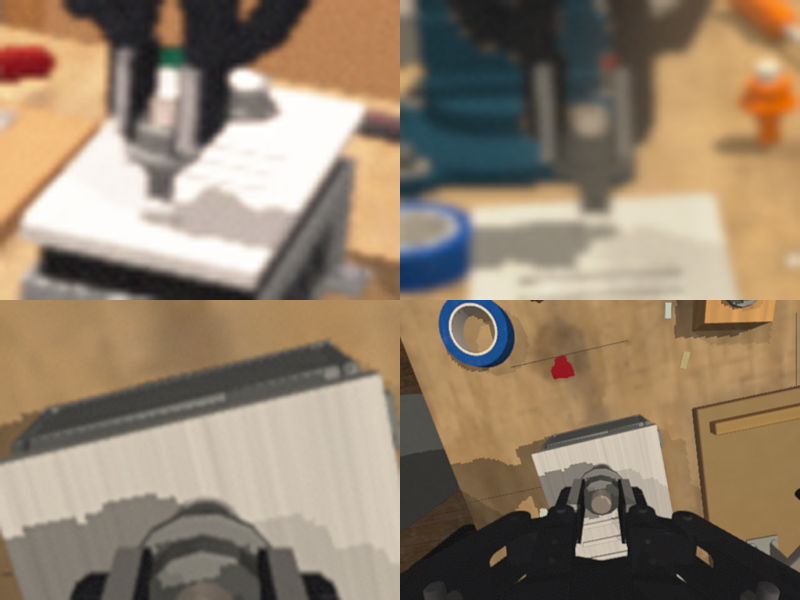

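```bash
python3 -m handwheel '[[-0.7,0.04,0.03,0.2,0,0,0],[-0.7,0,0,0.2,0,0,0],[-0.7,0,0,0.2,0,0,0],[-0.7,0,0,0.15,0,0,0],[-0.7,0,0,0.1,0,0,0],[-0.7,0,0,0,0,0,0]]'; python3 -m handwheel '[[-0.7,0,0,0.1,0,0,0],[-0.7,0,0,0.1,0,0,0],[-0.7,0,0,0,0,0,0]]';  python3 -m handwheel '[[-0.7,0,0,0.1,0,0,0],[-0.7,0,0,0.1,0,0,0],[-0.7,0,0,0,0,0,0]]'
```

```text
time: 10.8
tool_pos: [486.3, -14.7, 114.8]
tcp_rot: [-180.0, 0.0, 78.0]
ft_force: [-0.1, 0.4, -0.9]
finger_gap: 20.8
grip_force: 59.0
time: 11.05
tool_pos: [486.5, -14.8, 113.1]
tcp_rot: [-180.0, -0.0, 78.0]
ft_force: [-0.6, -0.1, -1.2]
finger_gap: 20.7
grip_force: 59.0
time: 11.3
tool_pos: [486.5, -14.7, 111.1]
tcp_rot: [-180.0, -0.0, 78.0]
ft_force: [-0.2, -0.2, -1.4]
finger_gap: 20.7
grip_force: 59.0
```

```bash
for i in 1 ; do python3 -m handwheel '[[-0.7,0,0,0.1,0,0,0],[-0.7,0,0,0.1,0,0,0],[-0.7,0,0,0.1,0,0,0],[-0.7,0,0,0,0,0,0]]'; python3 -m handwheel '[[-0.7,0,0,0.1,0,0,0],[-0.7,0,0,0.1,0,0,0],[-0.7,0,0,0,0,0,0]]'; python3 -m handwheel '[[-0.7,0,0,0.1,0,0,0],[-0.7,0,0,0.1,0,0,0],[-0.7,0,0,0,0,0,0]]'; done | grep -v -e rot -e gap -e grip
```

```text
time: 11.63
tool_pos: [486.4, -14.8, 108.0]
ft_force: [-1.1, 0.8, -0.6]
time: 11.88
tool_pos: [486.5, -14.7, 106.1]
ft_force: [0.5, 0.3, -1.5]
time: 12.13
tool_pos: [486.5, -14.8, 104.0]
ft_force: [-0.4, -1.1, -1.5]
```

Still free, so the legs are in the hole. I'm continuing gently with the full-diameter part.

```bash
for i in 1 ; do python3 -m handwheel '[[-0.7,0,0,0.1,0,0,0],[-0.7,0,0,0.1,0,0,0],[-0.7,0,0,0,0,0,0]]'; python3 -m handwheel '[[-0.7,0,0,0.1,0,0,0],[-0.7,0,0,0.1,0,0,0],[-0.7,0,0,0,0,0,0]]'; python3 -m handwheel '[[-0.7,0,0,0.1,0,0,0],[-0.7,0,0,0.1,0,0,0],[-0.7,0,0,0,0,0,0]]'; done | grep -v -e rot -e gap -e grip
```

```text
time: 12.38
tool_pos: [486.5, -14.8, 102.1]
ft_force: [-0.3, -0.8, 0.1]
time: 12.63
tool_pos: [486.5, -14.8, 100.0]
ft_force: [0.5, 0.1, -1.4]
time: 12.88
tool_pos: [486.5, -14.8, 98.0]
ft_force: [-0.4, -0.1, -0.9]
```

```bash
for i in 1 ; do python3 -m handwheel '[[-0.7,0,0,0.1,0,0,0],[-0.7,0,0,0,0,0,0]]'; python3 -m handwheel '[[-0.7,0,0,0.1,0,0,0],[-0.7,0,0,0,0,0,0]]'; python3 -m handwheel '[[-0.7,0,0,0.1,0,0,0],[-0.7,0,0,0,0,0,0]]'; python3 -m handwheel '[[-0.7,0,0,0.1,0,0,0],[-0.7,0,0,0,0,0,0]]';done | grep -v -e rot -e gap -e grip
```

```text
time: 13.05
tool_pos: [486.5, -14.8, 97.1]
ft_force: [-0.2, -0.2, -1.0]
time: 13.22
tool_pos: [486.7, -14.8, 96.3]
ft_force: [-0.6, 0.1, 0.6]
time: 13.38
tool_pos: [486.8, -14.8, 95.6]
ft_force: [-1.6, -0.3, 2.8]
time: 13.55
tool_pos: [486.9, -14.8, 94.8]
ft_force: [-2.7, -0.0, 7.4]
```

```bash
for i in 1 ; do python3 -m handwheel '[[-0.7,0,-0.04,0,0,0,0],[-0.7,0,0,0,0,0,0]]'; python3 -m handwheel '[[-0.7,0,0,0.05,0,0,0],[-0.7,0,0,0,0,0,0]]'; python3 -m handwheel '[[-0.7,0,0,0.05,0,0,0],[-0.7,0,0,0,0,0,0]]';done | grep -v -e rot -e gap -e grip
```

```text
time: 13.72
tool_pos: [486.8, -14.8, 95.0]
ft_force: [-0.9, 1.0, 6.0]
time: 13.88
tool_pos: [486.8, -14.8, 94.6]
ft_force: [-2.3, 0.7, 7.9]
time: 14.05
tool_pos: [486.8, -14.8, 94.2]
ft_force: [-1.9, -0.0, 7.6]
```

```bash
python3 -m handwheel '[[-0.7,0,0,-0.05,0,0,0],[-0.4,0,0,0,0,0,0],[0,0,0,0,0,0,0],[0,0,0,0,0,0,0],[0,0,0,0,0,0,0],[0,0,0,-0.5,0,0,0],[0,0,0,-2,0,0,0],[0,0,0,-2.5,0,0,0],[0,0,0,-1.5,0,0,0],[0,0,0,-1.0,0,0,0],[0,0,0,0,0,0,0],[0,0,0,0,0,0,0]]'
cat > n.py <<'E'
from h import *
from d import shift
import sys
for i in range(5): snapshot("side")
s=snapshot("wrist");a=snapshot("scene");b=snapshot("side")
f=lambda s,u,v,w,h:cv2.resize(s["image"][v:v+h,u:u+w,::-1],(400,300),interpolation=cv2.INTER_CUBIC)
cv2.imwrite(f"pics/{sys.argv[1]}.png",np.vstack([np.hstack([f(a,270,135,80,60),f(b,195,170,80,60)]),np.hstack([f(s,176,130,160,120),f(s,0,0,512,384)])]))
for n,c in(("w",s),("a",a),("b",b)):
  for q in["pin_top","rivet_head","rivet_seat","cover_hole"]: print(n,q,[(round(r["conf"],2),np.round(r["location"],1).tolist(),proj(c,r["location"]).round().tolist()) for r in place_of(c,q)])
shift([486.8,-14.8,100])
E
python3 n.py c6
```

```text
time: 15.05
tool_pos: [486.4, -14.7, 168.9]
tcp_rot: [180.0, -0.0, 78.0]
ft_force: [0.0, -0.6, 0.4]
finger_gap: 42.7
grip_force: 0.0
w pin_top [(0.63, [487.8, -12.9, 96.9], [259.0, 209.0])]
w rivet_head [(0.81, [486.6, -13.7, 79.1], [258.0, 203.0]), (0.68, [489.9, -72.2, 1.5], [273.0, 234.0])]
w rivet_seat [(0.97, [485.5, -12.2, 74.8], [256.0, 200.0])]
w cover_hole []
a pin_top [(0.57, [487.8, -14.9, 97.3], [301.0, 167.0]), (0.39, [576.6, 244.2, 44.7], [192.0, 247.0])]
a rivet_head [(0.62, [480.5, -12.7, 87.8], [304.0, 173.0]), (0.6, [582.1, 252.1, 31.8], [187.0, 255.0])]
a rivet_seat [(0.75, [484.1, -14.2, 75.9], [302.0, 177.0]), (0.58, [575.2, 247.0, 18.8], [193.0, 261.0])]
a cover_hole [(0.88, [485.3, -18.2, 73.6], [302.0, 177.0])]
b pin_top [(0.45, [484.8, -13.3, 91.2], [233.0, 197.0])]
b rivet_head [(0.67, [574.5, 247.8, 30.6], [268.0, 177.0]), (0.6, [487.2, -16.3, 81.5], [235.0, 202.0])]
b rivet_seat [(0.62, [579.6, 247.9, 24.3], [270.0, 179.0]), (0.45, [486.6, -19.4, 72.3], [235.0, 207.0])]
b cover_hole [(0.55, [486.5, -13.4, 89.8], [234.0, 198.0])]
t 16.05 pos [486.2 -14.7 168.8] rpy [180.    -0.    77.97] F [ 0.4 -0.7 -1. ] gap 42.6 SHIFT cm [0.   0.06 6.88]
```

View pics/c6.png

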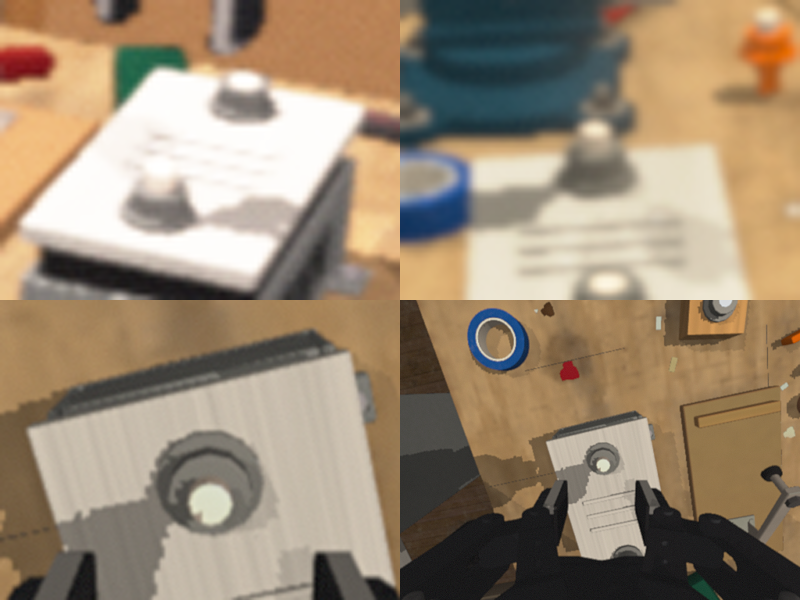

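The rivet sits upright in the hole with its flange flat on the cover. Its pin is still out, at about (259,211) in the wrist view. I'm closing the fingers and coming down towards the pin.

```bash
python3 -m handwheel '[[-1,0,0.03,1,0,0,0],[-1,0,0,0,0,0,0],[-1,0,0,0,0,0,0],[-1,0,0,0,0,0,0],[-1,0,0,0,0,0,0],[-1,0,0,0,0,0,0],[-1,0,0,1,0,0,0],[-1,0,0,1,0,0,0],[-1,0,0,1,0,0,0],[-1,0,0,0.5,0,0,0],[-1,0,0,0.2,0,0,0],[-1,0,0,0,0,0,0]]' 40
python3 -m handwheel '[[-1,0,0,0.1,0,0,0],[-1,0,0,0.1,0,0,0],[-1,0,0,0,0,0,0]]'
python3 - <<'E'
from h import *
s=snapshot("wrist");print(onz(s,259.6,211.6,96))
E
```

```text
time: 17.05
tool_pos: [485.7, -14.7, 120.6]
tcp_rot: [-179.9, 0.0, 78.0]
ft_force: [0.3, 0.7, 0.7]
finger_gap: -0.1
grip_force: 0.0
time: 17.3
tool_pos: [486.8, -14.8, 120.1]
tcp_rot: [180.0, -0.0, 78.0]
ft_force: [-0.7, -0.5, -0.1]
finger_gap: 0.1
grip_force: 0.0
[4.92077535e+02 4.67872132e-01 9.60000000e+01]
```

```bash
for i in 1 ; do python3 -m handwheel '[[-1,0,0,0.1,0,0,0],[-1,0,0,0.1,0,0,0],[-1,0,0,0.1,0,0,0],[-1,0,0,0,0,0,0]]'; python3 -m handwheel '[[-1,0,0,0.1,0,0,0],[-1,0,0,0.1,0,0,0],[-1,0,0,0,0,0,0]]'; python3 -m handwheel '[[-1,0,0,0.1,0,0,0],[-1,0,0,0,0,0,0]]';python3 -m handwheel '[[-1,0,0,0.1,0,0,0],[-1,0,0,0,0,0,0]]';done | grep -v -e rot -e gap -e grip
```

```text
time: 17.68
tool_pos: [486.4, -14.8, 116.6]
ft_force: [-0.1, -0.0, 0.2]
time: 17.93
tool_pos: [486.4, -14.7, 114.5]
ft_force: [0.1, 0.6, -0.1]
time: 18.1
tool_pos: [486.4, -14.8, 113.6]
ft_force: [-0.9, 0.4, 0.3]
time: 18.27
tool_pos: [486.6, -14.8, 112.8]
ft_force: [-0.7, 0.1, 2.2]
```

Contact with the pin at about 113 mm. I'm pressing in 1 mm steps.

```bash
for i in 1 2 3 4 5; do python3 -m handwheel '[[-1,0,0,0.05,0,0,0],[-1,0,0,0.05,0,0,0],[-1,0,0,0,0,0,0]]';done | grep -v -e rot -e gap -e grip
```

```text
time: 18.52
tool_pos: [486.7, -14.7, 112.2]
ft_force: [-2.0, 1.1, 5.1]
time: 18.77
tool_pos: [486.7, -14.7, 111.4]
ft_force: [-2.5, 0.8, 8.2]
time: 19.02
tool_pos: [486.8, -14.7, 110.5]
ft_force: [-2.9, 0.5, 7.9]
time: 19.27
tool_pos: [486.8, -14.7, 109.4]
ft_force: [-3.2, 1.2, 8.5]
time: 19.52
tool_pos: [486.8, -14.7, 108.4]
ft_force: [-3.5, 0.5, 8.0]
```

```bash
python3 -m handwheel '[[-1,0,-0.03,0.05,0,0,0],[-1,0,0,0.05,0,0,0],[-1,0,0,0,0,0,0]]' | grep -e pos -e force; for i in 1 2 3 4; do python3 -m handwheel '[[-1,0,0,0.05,0,0,0],[-1,0,0,0.05,0,0,0],[-1,0,0,0,0,0,0]]';done | grep -e pos -e ft_force
```

```text
tool_pos: [486.7, -14.7, 107.6]
ft_force: [-1.7, 0.7, 7.9]
grip_force: 3.8
tool_pos: [486.7, -14.7, 106.6]
ft_force: [-2.2, 0.9, 7.9]
tool_pos: [486.7, -14.7, 105.6]
ft_force: [-2.2, 0.8, 7.9]
tool_pos: [486.7, -14.7, 104.6]
ft_force: [-2.0, 0.8, 8.4]
tool_pos: [486.8, -14.7, 103.9]
ft_force: [-3.4, 1.1, 10.7]
```

```bash
for i in 1 2 3 4 5; do python3 -m handwheel '[[-1,0,0,0.05,0,0,0],[-1,0,0,0.05,0,0,0],[-1,0,0,0,0,0,0]]';done | grep -e pos -e ft_force
```

```text
tool_pos: [486.8, -14.7, 103.1]
ft_force: [-5.1, 1.5, 11.6]
tool_pos: [486.8, -14.7, 102.0]
ft_force: [-3.9, 1.4, 12.0]
tool_pos: [486.8, -14.7, 101.0]
ft_force: [-4.6, 1.1, 12.1]
tool_pos: [486.8, -14.7, 100.0]
ft_force: [-3.9, 2.0, 11.9]
tool_pos: [486.8, -14.7, 99.0]
ft_force: [-3.4, 0.6, 12.3]
```

```bash
python3 -m handwheel '[[-1,0,-0.03,0.05,0,0,0],[-1,0,0,0.05,0,0,0],[-1,0,0,0,0,0,0]]' | grep -e pos -e ft_force; for i in 1 2; do python3 -m handwheel '[[-1,0,0,0.05,0,0,0],[-1,0,0,0.05,0,0,0],[-1,0,0,0,0,0,0]]';done | grep -e pos -e ft_force;for i in 1 2; do python3 -m handwheel '[[-1,0,0,0.05,0,0,0],[-1,0,0,0,0,0,0]]';done | grep -e pos -e ft_force
```

```text
tool_pos: [486.8, -14.7, 98.2]
ft_force: [-3.1, 1.6, 11.5]
tool_pos: [486.8, -14.7, 97.2]
ft_force: [-4.3, 1.4, 12.2]
tool_pos: [486.8, -14.7, 96.2]
ft_force: [-3.9, 0.4, 11.6]
tool_pos: [486.8, -14.7, 95.7]
ft_force: [-3.5, 0.1, 11.5]
tool_pos: [486.8, -14.7, 95.3]
ft_force: [-3.8, 1.0, 12.6]
```

```bash
for i in 1 2 3 4; do python3 -m handwheel '[[-1,0,0,0.04,0,0,0],[-1,0,0,0,0,0,0]]';done | grep -e pos -e ft_force
```

```text
tool_pos: [486.8, -14.7, 95.0]
ft_force: [-4.6, -0.3, 14.4]
tool_pos: [486.9, -14.7, 94.8]
ft_force: [-5.2, 1.8, 16.4]
tool_pos: [486.9, -14.7, 94.5]
ft_force: [-5.1, 0.9, 17.0]
tool_pos: [487.0, -14.7, 94.2]
ft_force: [-7.1, 1.3, 17.5]
```

The force rose after about 8.0 mm of pin travel, so the pin is home. Lifting off.

```bash
python3 -m handwheel '[[-1,0,-0.04,-0.1,0,0,0],[-1,0,0,-0.1,0,0,0],[-1,0,0,-0.2,0,0,0],[-1,0,0,-0.4,0,0,0],[-1,0,0,-1,0,0,0],[-1,0,0,-2.5,0,0,0],[-1,0,0,-3,0,0,0],[-1,0,0,-2,0,0,0],[-1,0,0,0,0,0,0],[-1,0,0,0,0,0,0],[-1,0,0,0,0,0,0]]'
python3 - <<'E'
from h import *
s=snapshot("wrist");a=snapshot("scene");b=snapshot("side")
for n,c in(("w",s),("a",a),("b",b)):
  for q in["pin_top","rivet_head","rivet_seat","cover_hole"]: print(n,q,[(round(r["conf"],2),np.round(r["location"],1).tolist(),proj(c,r["location"]).round().tolist()) for r in place_of(c,q)])
# pale pin cap vs grey: height of pin in scene/side crops, new rivet vs fitted one
for c,win in((a,(150,195,285,345)),(b,(190,245,215,255))):
  r0,r1,c0,c1=win
  for r in trace(c,"rivet_head"):
    y,x=np.nonzero(r["pixels"]); print("mask",round(r["conf"],2),x.min(),x.max(),y.min(),y.max(),len(x))
E
```

```text
time: 24.68
tool_pos: [485.2, -14.5, 184.8]
tcp_rot: [-180.0, 0.0, 78.0]
ft_force: [0.6, 0.3, -0.2]
finger_gap: -0.2
grip_force: 0.0
w pin_top [(0.46, [486.7, -15.1, 81.2], [258.0, 199.0])]
w rivet_head [(0.83, [485.7, -13.2, 71.1], [257.0, 194.0])]
w rivet_seat [(0.67, [485.5, -12.3, 66.1], [256.0, 191.0])]
w cover_hole []
a pin_top [(0.59, [576.3, 249.5, 45.4], [191.0, 248.0])]
a rivet_head [(0.74, [482.0, -13.3, 78.4], [303.0, 177.0]), (0.62, [485.6, -74.6, -3.4], [308.0, 198.0]), (0.59, [579.0, 248.4, 32.0], [190.0, 254.0])]
a rivet_seat [(0.57, [572.2, 252.6, 19.2], [193.0, 263.0]), (0.48, [484.8, -17.3, 68.2], [302.0, 180.0])]
a cover_hole [(0.95, [486.5, -19.6, 68.4], [301.0, 179.0]), (0.4, [486.8, -74.3, -2.7], [308.0, 198.0])]
b pin_top []
b rivet_head [(0.64, [489.3, -18.2, 77.3], [236.0, 204.0]), (0.53, [577.0, 247.9, 28.6], [269.0, 178.0])]
b rivet_seat [(0.57, [578.0, 245.9, 23.5], [270.0, 180.0]), (0.56, [484.8, -14.5, 63.3], [234.0, 210.0])]
b cover_hole [(0.75, [487.5, -13.6, 65.3], [235.0, 209.0])]
mask 0.73 183 201 248 271 312
mask 0.49 293 307 173 184 151
mask 0.51 227 240 202 212 123
mask 0.49 263 272 174 187 94
```

```bash
python3 -c "from bench import hand_in; print(hand_in())"
```

```text
the job is handed in; nothing more can be done
None
```

The rivet is seated with its flange down on the cover, and its pin was pushed in about 8 mm until it stopped hard. The highest reading was about 17.5 N downward, the gripper is clear, and the job is handed in at about 25 s; by then I had no pictures left to view, so flushness rests on the force and position readings.

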